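# Hang a slide carrier on the stainer rail

### The job

Pick up the loaded slide carrier by its blue tab, lift its hook over the lip of the aluminium carrier rail at the red-capped entry end and lower it gently until the hook rests in the channel behind the lip. Then slide it along the channel, hook kept down behind the lip, until the hook drops fully into the pocket in the channel floor in front of the orange stop, and let go. Do not knock or force the carrier against the rail, do not shove the stop back, and leave the other things on the bench alone.

Things in the scene. Friction and masses are not known exactly. Their poses are not given: they have to be found in the camera images.
- carrier: steel slide carrier, loose, 0.21-0.35 kg. Origin: centre of basket underside; z up, x towards its hook. Basket 44 (x) x 84 (y) x 31 high, mm. Upright plate x 20 to 24, 50 wide, up to z 118; bridge x 20 to 38, z 115 to 121, 30 wide; from it the hook leg points down: x 33 to 38, 24 wide in y, rounded end at z 87. Gap between plate and leg 9 mm, open downward
- hook_tip (a point): centre of the rounded lower end of the carrier's hook leg, at (35.5, 0, 87) mm in the carrier frame
- grip_tab (a point): centre of the blue grip tab on the bridge, at (26, 0, 138.5) mm in the carrier frame; tab 10 mm thick in x (21 to 31), 32 wide in y, z 121 to 156; grip it across x
- rail: fixed aluminium rail, 280 mm long. Origin on the bench below the lip's front face, mid length; y along it to the red-capped entry end, x front (lip, robot's side) to back, z up. In mm: lip x 0 to 4, face down to z 100, rounded top z 164.5; channel x 4 to 16; rear wall x 16 to 20, top z 160; end caps y +-140 to 148, top z 165; feet x -19 to 71 at y +-105, 8 high; posts behind
- entry (a point): top of the lip at the entry end, above the red mark on the front face: (2, 85, 164.5) mm in the rail frame. The hook goes on here, within 20 mm along the rail, leg behind (+x of) the lip, carrier axes parallel to the rail's; plate and leg leave 5 mm of play round the 4 mm lip
- channel (a point): channel floor at mid length: (10, 0, 150) mm in the rail frame. The floor is a white strip, top z 150, with one pocket, blue inside, 30 mm long in y, 10 mm deep. The pocket's middle lies anywhere from y +15 to -45 mm and is not measured: feel for it by sliding the hook along the floor from the entry, pressing lightly (about 4 N), or look
- stop (a joint): how far (m) the orange stop has been shoved away from the pocket, 0 at the start, at most 0.02. The stop is an orange block, 18 mm long in y, that forms the pocket's far (-y) end wall and stands 8 mm above the channel floor; it is held by friction and slips back along the rail if pushed with more than about 7 N, and stays there
- reagent_bottle: clear reagent bottle with a dark cap, 48 mm across, 132 high; origin at the centre of its underside; a bystander
- timer: white bench timer with a red knob, 62x62x46 mm; origin at the centre of its underside; a bystander
- dropper: small dropper bottle with a blue cap, 22 mm across, 62 high; origin at the centre of its underside; a bystander
- pipette: white pipette lying on the bench, 248 mm long, 33 high; origin at the centre of its underside; a bystander

How it is judged:
By the outcome, as a careful person would: the job done as asked, in the order asked, and still so for the second after the job is handed in, with the robot touching nothing.
It also fails if it takes over 70 s, if anything falls off the work surface, if the arm or the gripper's body presses on something with over 40 N, if the wrist force passes 120 N, or if a joint passes its speed limit or range.

### The arm

A 7-joint arm with a two-finger parallel gripper is mounted at the origin on a cart in front of the work surface, level with it; the furniture and walls round the work are solid. World frame = base frame: x ahead of the robot, y to its left, z up, the work surface at z = 0. Lengths are in m, angles in degrees, forces in N, time in s.
With the tool pointing down it reaches from about 0.4 to 0.85 m from the base axis. Payload 10.4 kg.
Tool frame: the origin (TCP) lies at the centre of the arm's flange, where the gripper is bolted on; the fingertips stand 182 mm ahead of it and the grasp point (between the pads) lies 164 mm ahead of it (arm.pinch_z is the distance from the TCP to the grasp point, in m); y points along the fingers, x is the direction in which the jaws open and shut, and the axes are right-handed (so a half turn about y gives the same grasp; the last joint's range is limited). The gripper opens to 87 mm and grips with 3 to 60 N. Pads are 19 mm wide; open, the fingers measure 117 mm over their backs; the gripper's body (75 mm by 190 mm) begins 51 mm behind the grasp point.
Start: joints at [69.637, 19.034, -3.707, 83.658, 1.238, 77.344, -5.071], TCP at [0.204, -0.591, 0.405] pointing down, gripper open.
Joint ranges: [-148.97, 148.97], [-28.65, 121.19], [-84.17, 76.75], [9.2, 138.47], [-72.65, 252.65], [3.7, 117.97], [-149.18, 149.18]. Speed limits (degrees/s): [127.2, 127.2, 159.86, 159.86, 180, 180, 180].

### API

Orientations are given as a 3x3 rotation matrix whose columns are the frame's x, y, z axes.
In Python, from bench import arm, eyes, current_time_s, current_q, current_dq, current_effort, current_tool_pos, current_orientation, current_wrist_force, current_wrist_torque, current_width gives the robot as it stands. Calls block until the motion is done:
- arm.move_pose(position, orientation): joint-space move of the TCP to a pose.
- arm.move_linear(position, orientation=None, rate=0.15, stop_force=None): straight line of the TCP; orientation=None keeps the orientation; rate is the mean speed in m/s. With stop_force (N) it stops when the force on the tool has changed by that much, and returns True; else False.
- arm.move_joints(angles): joint-space move.
- arm.open_jaws() and arm.grab(strength=None): open the fingers fully, or close them until they stop; strength is the grip in N (None keeps the last).
- arm.hold(seconds).
- arm.ik(position, orientation): joint angles nearest the present ones, or None.
- eyes.camera(name): name is "scene" or "side" or "wrist"; returns a dict with "frame" (420x560x3 uint8, blue, green, red), "depth" (420x560 float32, m along the optical axis (not along the pixel's ray), 0 where there is no reading), "mtx" (3x3 intrinsics, pixels), "rvec" (rotation vector, rad) and "tvec" (3), from world to camera coordinates, as OpenCV has them; the wrist camera has in their place "tool_from_camera" (4x4, takes a point from camera to tool coordinates, whose origin is the TCP and whose axes are the tool frame's). Camera axes: x right, y down, z forward; pixel columns grow to the right and rows downward; lengths in m; the calibration is good to about 2 mm. The wrist camera is an equidistant fisheye: a pixel r from the principal point sees the ray r / f radians off the axis. A picture is of the moment at which its call begins: read the wrist's pose just before it.
A pose or a line that the arm cannot do raises arm.Unreachable and nothing moves.
- arm.finish_job(): hands the job in, once; it reports no verdict.
Readings, each from a call of its own:
- current_time_s(): time.
- current_q(): joint angles.
- current_dq(): joint speeds.
- current_effort(): joint torques, N m.
- current_tool_pos(): TCP position.
- current_orientation(): TCP orientation.
- current_wrist_force(): force on the tool from outside, world axes, zero at the start.
- current_wrist_torque(): the same for the moment, N m.
- current_width(): finger opening in m.
Only numpy, scipy, OpenCV 4.12 (cv2) and the standard library are available. Lean on these libraries where they do the work, as an engineer would, in place of code of your own. Each camera call takes 0.05 s, during which the arm holds its last target. There are 200 camera calls.

## Working session

There is one attempt and no reset: what is moved stays moved. The work goes in short steps, each a Python script; the robot and the scene stay as the last script left them, time stands still between calls to the robot, and variables do not carry over. Pictures are saved under pics/ and viewed, about 8 in all and at most 12, crops included, and the job is handed in when it is done.

```bash
ls; mkdir -p pics; cat > h.py <<'E'
import numpy as np, cv2
from bench import *
def cam(n):
    c=eyes.camera(n); return c
def cloud(c):
    d=c["depth"];K=c["mtx"];v,u=np.mgrid[:d.shape[0],:d.shape[1]]
    P=np.dstack([(u-K[0,2])/K[0,0]*d,(v-K[1,2])/K[1,1]*d,d])
    R=cv2.Rodrigues(np.array(c["rvec"],float))[0]
    W=(P-np.array(c["tvec"]).ravel())@R
    W[d==0]=np.nan
    return W
def proj(c,p):
    return cv2.projectPoints(np.array(p,float).reshape(-1,1,3),np.array(c["rvec"],float),np.array(c["tvec"],float),c["mtx"],None)[0].reshape(-1,2)
E
python3 - <<'E'
from h import *
import pickle
S={n:cam(n) for n in("scene","side")}
pickle.dump(S,open("s0.pkl","wb"))
for n in S: cv2.imwrite(f"pics/{n}0.png",S[n]["frame"]); print(n,S[n]["mtx"],S[n]["rvec"],S[n]["tvec"])
print(current_time_s(),current_orientation())
E
```

```text
pics
scene [[437.43508065   0.         289.68489401]
 [  0.         437.43508065 204.9468126 ]
 [  0.           0.           1.        ]] [ 1.18571636 -2.22805147  1.06526377] [0.28623315 0.3569151  0.90216698]
side [[458.89024336   0.         280.04244326]
 [  0.         458.89024336 215.48424895]
 [  0.           0.           1.        ]] [ 2.10874279 -0.17646744  0.0825581 ] [-0.52342744  0.14388663  1.49582525]
0.1 [[ 3.26712615e-01 -4.69077765e-04  9.45123615e-01]
 [-9.45122898e-01  1.16523708e-03  3.26712946e-01]
 [-1.25454686e-03 -9.99999211e-01 -6.26384837e-05]]
```

View pics/scene0.png

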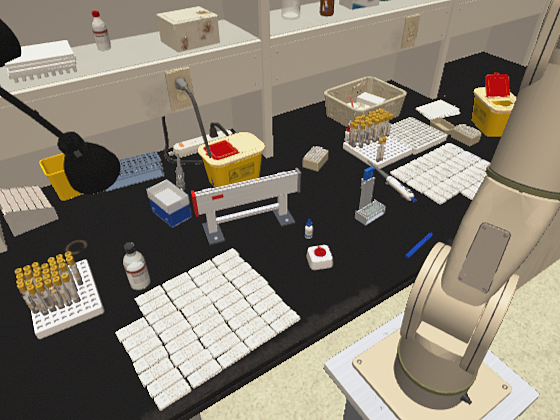

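View pics/side0.png

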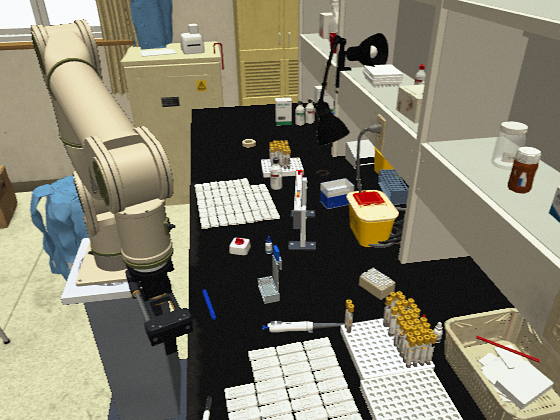

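Scene: the rail spans (195–300, 170–240), with its red cap at (195,203) and red mark at (217,197). The carrier is at (368,200) with its tab at (369,173), and the bottle, timer and dropper are nearby. In the side view the tab is at (277,255) and the rail at (300,170–245). Next I'll measure these from depth and colour.

```bash
python3 - <<'E'
from h import *
import pickle
S=pickle.load(open("s0.pkl","rb"))
for n,boxT,boxR in(("scene",(355,160,385,190),(185,165,305,250)),("side",(265,235,290,275),(285,160,318,255))):
    c=S[n];W=cloud(c);f=cv2.cvtColor(c["frame"],cv2.COLOR_BGR2HSV);H,s,v=[f[...,i].astype(int) for i in range(3)]
    def box(b): m=np.zeros(H.shape,bool);m[b[1]:b[3],b[0]:b[2]]=1;return m
    t=box(boxT)&(H>95)&(H<130)&(s>120)&(v>50)&np.isfinite(W[...,2])
    P=W[t];print(n,"tab",len(P),np.median(P,0),np.percentile(P,5,axis=0).round(4),np.percentile(P,95,axis=0).round(4))
    b=(boxT[0]-25,boxT[1]-5,boxT[2]+20,boxT[3]+45)
    m=box(b)&np.isfinite(W[...,2])&(W[...,2]>.006)
    print(" cam pos",(-cv2.Rodrigues(np.array(c["rvec"]))[0].T@np.array(c["tvec"]).ravel()).round(3))
    for lo,hi in((.006,.028),(.028,.04),(.04,.11),(.11,.123),(.123,.16)):
        k=m&(W[...,2]>lo)&(W[...,2]<hi)&(np.hypot(W[...,0]-np.median(P[:,0]),W[...,1]-np.median(P[:,1]))<.07);Q=W[k]
        if len(Q)>3:
            r=cv2.minAreaRect((Q[:,:2]*1000).astype(np.float32));print("  z",lo,hi,len(Q),Q.mean(0).round(4),"rect mm",np.round(r[0],1),np.round(r[1],1),round(r[2],1))
    red=box(boxR)&((H<6)|(H>174))&(s>140)&(v>60)&np.isfinite(W[...,2])
    nl,lab,st,ce=cv2.connectedComponentsWithStats(red.astype(np.uint8))
    for i in range(1,nl):
        if st[i,4]>4:Q=W[lab==i];print(" red",st[i],np.median(Q,0).round(4),Q.min(0).round(3),Q.max(0).round(3))
    m=box(boxR)&np.isfinite(W[...,2])&(W[...,2]>.105)&(W[...,2]<.15)
    Q=W[m]; print(" rail band",len(Q),Q.mean(0).round(4))
    # line fit robust
    l=cv2.fitLine((Q[:,:2]).astype(np.float32),cv2.DIST_HUBER,0,.001,.001).ravel();print("  line",l.round(4),"yaw",np.degrees(np.arctan2(l[1],l[0])).round(2))
    d=(Q[:,:2]-l[2:])@l[:2];e=(Q[:,:2]-l[2:])@[-l[1],l[0]];print("  ext",np.percentile(d,[0,1,99,100]).round(4),"perp",np.percentile(e,[1,10,50,90,99]).round(4))
    m=box(boxR)&(W[...,2]>.155);print("  top z",np.percentile(W[m][:,2],[50,90,99]).round(4))
    o=box(boxR)&(H>6)&(H<22)&(s>140)&(v>80);print(" orange",o.sum(),np.median(W[o],0) if o.any() else"")
E
```

```text
scene tab 111 [ 0.47742524 -0.24110012  0.14488091] [ 0.4741 -0.2592  0.1251] [ 0.4843 -0.2283  0.1588]
 cam pos [-0.231  0.507  0.844]
  z 0.006 0.028 249 [ 0.4483 -0.2383  0.0192] rect mm [ 454.7 -244.4] [101.5  63.4] 80.8
  z 0.028 0.04 201 [ 0.4571 -0.2446  0.032 ] rect mm [ 456.5 -246.7] [45.5 86.2] 7.4
  z 0.04 0.11 224 [ 0.4759 -0.2419  0.0764] rect mm [ 480.8 -243.3] [19.7 52.1] 0.5
  z 0.11 0.123 55 [ 0.4773 -0.2409  0.117 ] rect mm [ 483.3 -242. ] [21.4 51.5] 6.6
  z 0.123 0.16 119 [ 0.4778 -0.2408  0.1434] rect mm [ 478.9 -243.2] [12.  35.7] 0.6
 red [191 190   8  27 103] [0.6264 0.2161 0.138 ] [0.622 0.135 0.001] [0.863 0.221 0.169]
 red [212 194  11   6  37] [0.6138 0.1583 0.1449] [0.611 0.145 0.138] [0.62  0.172 0.151]
 rail band 1486 [0.6029 0.0813 0.1273]
  line [0.2207 0.9753 0.5975 0.0815] yaw 77.25
  ext [-0.1535 -0.1493  0.141   0.142 ] perp [-0.1873 -0.0029 -0.0002  0.0022  0.0041]
  top z [0.1612 0.1662 0.1681]
 orange 83 [0.79040287 0.04292943 0.04008298]
side tab 115 [ 0.48281079 -0.24099373  0.1351447 ] [ 4.764e-01 -2.617e-01  2.000e-04] [ 0.5017 -0.0092  0.1578]
 cam pos [ 0.335 -1.275  0.891]
  z 0.006 0.028 302 [ 0.4554 -0.2543  0.0194] rect mm [ 457.1 -252.9] [45.1 97.1] 7.3
  z 0.028 0.04 93 [ 0.4592 -0.2504  0.0312] rect mm [ 458.4 -249.8] [42.5 87.2] 4.9
  z 0.04 0.11 132 [ 0.4792 -0.2517  0.0772] rect mm [ 484.1 -247.2] [17.7 53.1] 5.6
  z 0.11 0.123 36 [ 0.4819 -0.2532  0.1173] rect mm [ 484.8 -247.8] [17.5 45.1] 7.2
  z 0.123 0.16 83 [ 0.4814 -0.2524  0.1438] rect mm [ 482.9 -244.9] [15.7 37.9] 4.1
 red [296 170   7   5  18] [0.6361 0.2105 0.1629] [0.627 0.205 0.149] [0.646 0.221 0.169]
 rail band 278 [0.6036 0.0195 0.1314]
  line [0.2441 0.9698 0.6036 0.0195] yaw 75.87
  ext [-0.1034 -0.1021  0.1962  0.1986] perp [-0.0204 -0.0143 -0.0004  0.0155  0.0257]
  top z [0.1629 0.1667 0.1684]
 orange 11 [0.60039853 0.04797748 0.15843679]
```

```bash
python3 - <<'E'
from h import *
import pickle
S=pickle.load(open("s0.pkl","rb"))
a=cv2.resize(S["scene"]["frame"][150:250,180:400],None,fx=3.6,fy=3.6,interpolation=cv2.INTER_CUBIC)
b=cv2.resize(S["side"]["frame"][160:310,230:330],None,fx=2.4,fy=2.4,interpolation=cv2.INTER_CUBIC)
b=cv2.copyMakeBorder(b[:238],0,0,0,a.shape[1]-b.shape[1],cv2.BORDER_CONSTANT)
b[:238,300:540]=cv2.resize(S["side"]["frame"][225:310,240:325],(240,238),interpolation=cv2.INTER_CUBIC)
cv2.imwrite("pics/crop1.png",np.vstack([a,b]))
E
```

```text
(no output)
```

View pics/crop1.png

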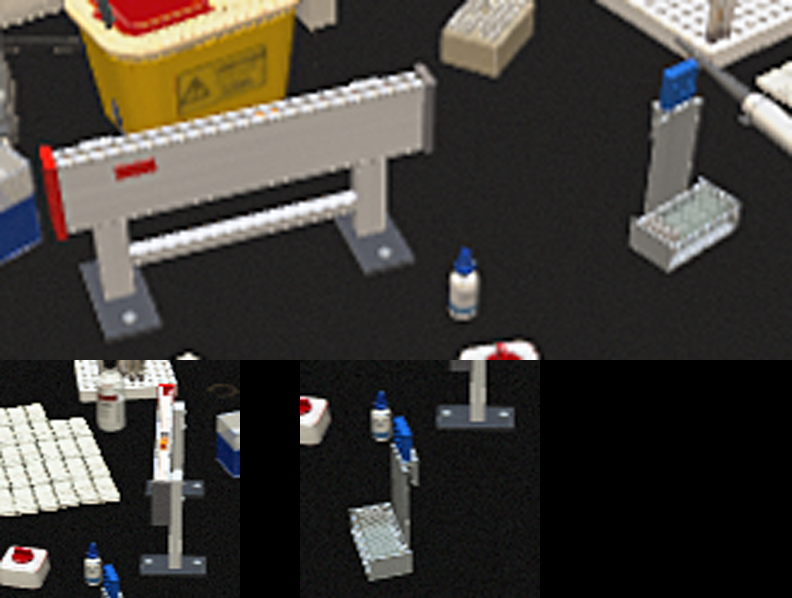

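The crop shows the rail with its red mark at the left, a small orange fleck of the stop in the channel near the middle, and the carrier's hook side facing away from the robot. Carrier yaw is about 6°. Rail yaw is about −12.7°, with its origin near (0.597, 0.078). Next I'll move above the tab and refine with the wrist camera.

```bash
cat >> h.py <<'E'
def ori(deg,flip=False):
    a=np.radians(deg);s=-1 if flip else 1
    x=np.array([np.cos(a),np.sin(a),0])*s;y=np.array([0,0,-1.]);return np.column_stack([x,y,np.cross(x,y)])
def wristpts(c,uv,T,R,z):   # pixels -> world points on plane z
    K=c["mtx"];uv=np.atleast_2d(np.array(uv,float));d=(uv-[K[0,2],K[1,2]])/[K[0,0],K[1,1]]
    th=np.linalg.norm(d,axis=1,keepdims=True);ray=np.hstack([np.sin(th)*d/np.maximum(th,1e-9),np.cos(th)])
    M=np.array(c["tool_from_camera"]);o=R@M[:3,3]+T;r=ray@(R@M[:3,:3]).T
    return o+r*((z-o[2])/r[:,2])[:,None]
E
python3 - <<'E'
from h import *
import pickle
S=pickle.load(open("s0.pkl","rb"));c=S["scene"];W=cloud(c)
for n,(u0,v0,u1,v1) in dict(bottle=(122,240,152,292),timer=(304,243,336,272),dropper=(302,216,316,240)).items():
    Q=W[v0:v1,u0:u1].reshape(-1,3);Q=Q[(Q[:,2]>.01)&(Q[:,2]<.14)];print(n,np.median(Q,0).round(3),np.percentile(Q,3,axis=0).round(3),np.percentile(Q,97,axis=0).round(3))
for fl in(0,1):
    for nm,p,a in(("tab",(.482,-.245,.42),6),("entry",(.615,.16,.45),-12.7),("end",(.585,.03,.38),-12.7)):
        q=arm.ik(p,ori(a,fl));print(fl,nm,None if q is None else np.round(q,1))
p0=(.482,-.245,.42)
q=arm.ik(p0,ori(6,0))
arm.move_pose(p0,ori(6,arm.ik(p0,ori(6,0)) is None))
T=np.array(current_tool_pos());R=np.array(current_orientation());w=cam("wrist");pickle.dump((w,T,R),open("w1.pkl","wb"))
cv2.imwrite("pics/w1.png",w["frame"]);print(T,R.round(3),w["mtx"],current_time_s(),w.keys())
E
```

```text
bottle [0.563 0.408 0.077] [0.554 0.385 0.014] [0.581 0.428 0.134]
timer [ 0.381 -0.006  0.031] [ 0.358 -0.037  0.012] [0.418 0.02  0.046]
dropper [ 0.479 -0.041  0.036] [ 0.473 -0.052  0.012] [ 0.488 -0.033  0.063]
0 tab [ 49.4  10.2 -30.6  93.9   5.3  77.3  24. ]
0 entry [ 23.1  31.5 -62.6  75.5  27.7  88.8 -48.9]
0 end [ 30.4  21.3 -47.2  89.9  16.   75.8 -31.5]
1 tab [ -35.2   13.6   67.    97.8  -12.9   77.1 -139.8]
1 entry [ 26.8  36.  -71.4  75.3  33.8  91.3 127.6]
1 end [ 44.9  31.7 -71.1  89.3  30.3  80.8 138.8]
[ 0.4814048  -0.24660467  0.41980035] [[ 0.995 -0.    -0.101]
 [ 0.101 -0.     0.995]
 [-0.    -1.    -0.   ]] [[325.1922621    0.         280.44343792]
 [  0.         325.1922621  209.30935823]
 [  0.           0.           1.        ]] 1.7833 dict_keys(['frame', 'depth', 'mtx', 'tool_from_camera'])
```

View pics/w1.png

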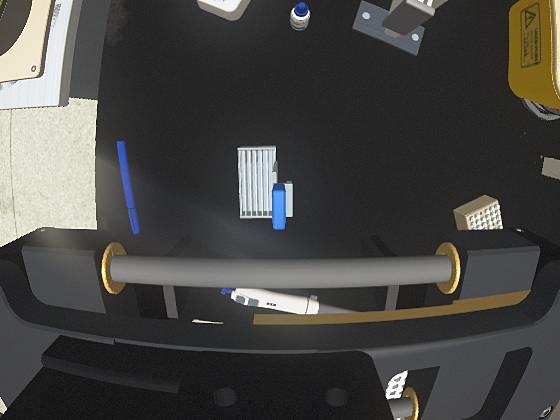

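Wrist view: the tab is blue at (279,206), the basket at (257,182), and the hook leg shows at (289,198) to its right. Next I'll get its pose from the blue pixels and grasp.

```bash
cat >> h.py <<'E'
def wcloud(c,T,R):
    K=c["mtx"];d=c["depth"];v,u=np.mgrid[:d.shape[0],:d.shape[1]]
    a=(u-K[0,2])/K[0,0];b=(v-K[1,2])/K[1,1];th=np.hypot(a,b)+1e-9;k=np.tan(th)/th
    P=np.dstack([a*k*d,b*k*d,d]);M=np.array(c["tool_from_camera"])
    W=(P@M[:3,:3].T+M[:3,3])@R.T+T;W[d==0]=np.nan;return W
def blue(fr):
    f=cv2.cvtColor(fr,cv2.COLOR_BGR2HSV);return (f[...,0]>95)&(f[...,0]<130)&(f[...,1]>120)&(f[...,2]>50)
E
python3 - <<'E'
from h import *
import pickle
w,T,R=pickle.load(open("w1.pkl","rb"));W=wcloud(w,T,R);b=blue(w["frame"]);b[:170]=0;b[235:]=0;b[:,:260]=0;b[:,300:]=0
print(b.sum());Z=W[b];print(np.percentile(Z[:,2],[5,25,50,75,95]).round(3))
m=b&(W[...,2]>.150);v,u=np.nonzero(m)
r=cv2.minAreaRect(np.c_[u,v].astype(np.float32));print("px",r)
P=wristpts(w,np.c_[u,v],T,R,.156);r=cv2.minAreaRect((P[:,:2]*1000).astype(np.float32));print("top",r)
m=(W[...,2]>.02)&(W[...,2]<.04);m[:140]=0;m[225:]=0;m[:,:230]=0;m[:,300:]=0;v,u=np.nonzero(m)
P=wristpts(w,np.c_[u,v],T,R,.031);print("basket",cv2.minAreaRect((P[:,:2]*1000).astype(np.float32)))
arm.hold(.1);print(current_tool_pos())
E
```

```text
619
[nan nan nan nan nan]
px ((278.0, 209.0), (40.0, 12.0), 90.0)
top ((478.2380065917969, -241.55393981933594), (9.293774604797363, 32.04625701904297), 6.011614799499512)
basket ((453.6739807128906, -244.63278198242188), (44.85989761352539, 83.71693420410156), 5.331884860992432)
[ 0.48159357 -0.24615198  0.41983498]
```

```bash
cat >> h.py <<'E'
def go(p,R=None,rate=.15,**k):
    r=arm.move_linear(list(map(float,p)),R,rate=rate,**k);return r
def st(t=""): print(t,np.round(current_tool_pos(),4),"F",np.round(current_wrist_force(),2),"w",round(current_width(),4),"t",round(current_time_s(),2))
E
python3 - <<'E'
from h import *
R=ori(5.7)
go((.4795,-.2427,.42),R);st()
print(go((.4795,-.2427,.309),R,rate=.12,stop_force=6));st()
arm.grab(30);st("grab")
go((.4795,-.2427,.36),R,rate=.05);arm.hold(.3);st("lift")
go((.4795,-.2427,.42),R,rate=.1);arm.hold(.3);st("lift")
import pickle
S={n:cam(n) for n in("scene","side")};pickle.dump(S,open("s1.pkl","wb"))
a=cv2.resize(S["scene"]["frame"][100:250,300:440],(373,400));b=cv2.resize(S["side"]["frame"][150:330,220:340],(266,400))
cv2.imwrite("pics/lift.png",np.hstack([a,b]))
E
```

```text
[ 0.4793 -0.2427  0.4201] F [ 0.65  0.45 -1.14] w 0.0869 t 2.13
False
 [ 0.4798 -0.2428  0.3098] F [-0.26 -0.34  0.6 ] w 0.0873 t 3.21
grab [ 0.4795 -0.2427  0.309 ] F [-0.18 -0.17 -0.16] w 0.0094 t 4.42
lift [ 0.4795 -0.2427  0.3599] F [ 0.19  0.13 -1.94] w 0.0093 t 5.89
lift [ 0.4794 -0.2427  0.4196] F [ 0.03  0.59 -2.2 ] w 0.0096 t 6.94
```

View pics/lift.png

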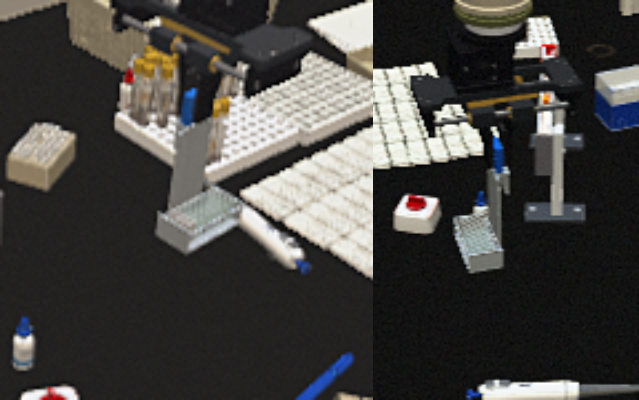

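The carrier is held and hangs straight, about 2.2 N, with nothing touched. Next I'll calibrate the camera bias against the known tool pose, then stage in front of the entry.

```bash
cat >> h.py <<'E'
def face(c,box,org,yaw,zr,yr,xr):
    "median/line fit of points in rail-like frame: rows in y range, z range, x range"
    W=cloud(c)[box[1]:box[3],box[0]:box[2]].reshape(-1,3);a=np.radians(yaw);x=np.array([np.cos(a),np.sin(a)]);y=np.array([-x[1],x[0]])
    d=W[:,:2]-org;P=np.c_[d@x,d@y,W[:,2]];P=P[np.isfinite(P[:,2])]
    for i,(lo,hi) in enumerate((xr,yr,zr)): P=P[(P[:,i]>lo)&(P[:,i]<hi)]
    l=cv2.fitLine(P[:,:2].astype(np.float32),cv2.DIST_HUBER,0,1e-4,1e-4).ravel()
    dy=np.degrees(np.arctan(-l[0]/l[1])) if abs(l[1])>1e-6 else 90
    return len(P),(l[2]-l[0]/l[1]*l[3]).round(4),round(float(dy),2),P   # x at y=0, yaw correction
E
python3 - <<'E'
from h import *
import pickle
S1=pickle.load(open("s1.pkl","rb"));S0=pickle.load(open("s0.pkl","rb"))
# carrier plate front face relative to carrier frame from tool (truth x=.020)
org=np.array([.4794,-.2427])-.026*np.array([np.cos(np.radians(5.7)),np.sin(np.radians(5.7))])
n,x,dy,P=face(S1["scene"],(300,100,440,250),org,5.7,(.155,.22),(-.022,.022),(.01,.028));print("plate(true .020)",n,x,dy)
n,x,dy,P=face(S1["scene"],(300,100,440,250),org,5.7,(.131,.146),(-.06,.06),(-.04,.035));print("basket y",np.percentile(P[:,1],[2,98]).round(4),"x",np.percentile(P[:,0],[2,98]).round(4))
o=np.array([.5967,.0775])
n,x,dy,P=face(S0["scene"],(185,160,310,255),o,-12.75,(.105,.158),(-.13,.13),(-.01,.012));print("lip face",n,x,dy)
n,x,dy,P=face(S0["scene"],(185,160,310,255),o,-12.75,(.105,.15),(-.2,.2),(-.01,.012));print("ends",np.percentile(P[:,1],[.3,99.7]).round(4))
# hues: red cap inner boundary
xr=np.array([np.cos(np.radians(-12.75)),np.sin(np.radians(-12.75))]);yr=np.array([-xr[1],xr[0]])
p=o-.107*xr+.085*yr+.026*xr
go((*p,.445),ori(-12.75),rate=.16);arm.hold(.2);st("stage")
S={n:cam(n) for n in("scene","side")};pickle.dump(S,open("s2.pkl","wb"))
org=p-.026*xr
n,x,dy,P=face(S["scene"],(0,0,560,420),org,-12.75,(.18,.245),(-.022,.022),(.008,.03));print("plate(true .020)",n,x,dy)
E
```

```text
plate(true .020) 208 0.0217 -0.57
basket y [-0.0424  0.0413] x [-0.0209  0.0229]
lip face 1494 1e-04 0.27
ends [-0.1475  0.1457]
stage [0.5365 0.178  0.445 ] F [-0.44 -0.5  -2.75] w 0.0099 t 10.05
plate(true .020) 403 0.0227 -0.19
```

```bash
cat >> h.py <<'E'
YAW=-12.45
XR=np.array([np.cos(np.radians(YAW)),np.sin(np.radians(YAW))]);YR=np.array([-XR[1],XR[0]])
O=np.array([.5967,.0775])-.0024*XR-.0005*YR
def tcp(x,y,z):  # carrier origin in rail frame (m) -> TCP
    return np.r_[O+(x+.026)*XR+y*YR,z+.309]
def inrail():
    p=np.array(current_tool_pos());d=p[:2]-O;return np.array([d@XR-.026,d@YR,p[2]-.309])
RR=ori(YAW)
E
python3 - <<'E'
from h import *
import pickle
go(tcp(-.0265,.085,.115),RR,rate=.08);arm.hold(.3);st("hover");print(inrail())
S={n:cam(n) for n in("scene","side")};pickle.dump(S,open("s3.pkl","wb"))
n,x,dy,P=face(S["scene"],(0,0,560,420),O,YAW,(.172,.225),(.063,.107),(-.025,.012));print("plate, true -.0065:",n,x+0,dy,np.median(P[:,0]))
n,x,dy,P=face(S["scene"],(0,0,560,420),O,YAW,(.105,.155),(-.10,.03),(-.015,.018));print("lip true 0",n,x,dy,np.median(P[:,0]))
q=proj(S["scene"],[[*(O+.085*YR),.18]])[0].astype(int);r=proj(S["side"],[[*(O+.085*YR),.18]])[0].astype(int);print(q,r)
f=lambda n,c,w,h,k:cv2.resize(S[n]["frame"][max(c[1]-h,0):c[1]+h,max(c[0]-w,0):c[0]+w],None,fx=k,fy=k,interpolation=cv2.INTER_CUBIC)
a=f("scene",q,70,70,3);b=f("side",r,40,60,3.5);b=cv2.resize(b,(int(b.shape[1]*a.shape[0]/b.shape[0]),a.shape[0]))
cv2.imwrite("pics/hover.png",np.hstack([a,b]))
E
```

```text
hover [0.6119 0.1607 0.4242] F [-0.61  0.55 -1.41] w 0.0094 t 11.61
[-0.02667552  0.08502166  0.11519881]
plate, true -.0065: 295 -0.0031 0.57 -0.003962309707428706
lip true 0 678 0.0024 -0.1 0.002422224524526775
[215 186] [295 173]
```

View pics/hover.png

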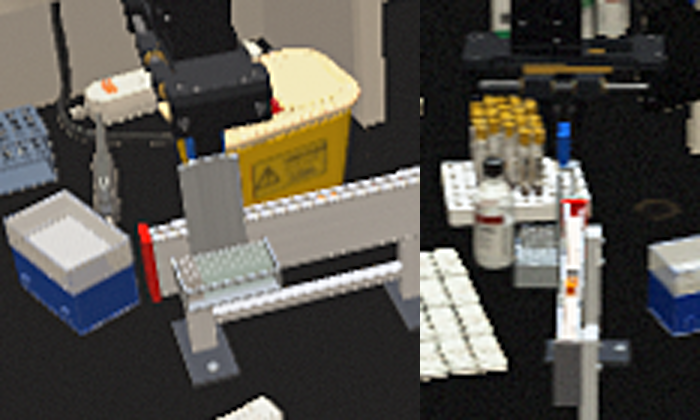

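Plate-to-lip separation reads −6.4 mm against a target of −6.5, so it is aligned. The picture shows the leg above the rail at the entry. Lowering now.

```bash
python3 - <<'E'
from h import *
print(go(tcp(-.0265,.085,.082),RR,rate=.06,stop_force=5));st();print(inrail())
h=go(tcp(-.0265,.085,.070),RR,rate=.03,stop_force=3);print(h);st();print(inrail())
if not h:
    h=go(tcp(-.0265,.085,.058),RR,rate=.012,stop_force=3);print(h);st("floor");print(inrail())
E
```

```text
False
 [0.6121 0.1607 0.3911] F [ 0.23  0.31 -2.47] w 0.0101 t 12.41
[-0.02647163  0.08507439  0.08214207]
False
 [0.6121 0.1606 0.3789] F [-0.11 -0.16 -2.77] w 0.0096 t 12.96
[-0.026507    0.08500936  0.06993362]
True
floor [0.6121 0.1607 0.3719] F [0.5  0.3  4.97] w 0.0097 t 13.61
[-0.02654152  0.08504063  0.06285063]
```

```bash
cat >> h.py <<'E'
def F(n=6):
    a=[]
    for _ in range(n): a.append(current_wrist_force());arm.hold(.01)
    return np.mean(a,0)
E
python3 - <<'E'
from h import *
import pickle
S=pickle.load(open("s3.pkl","rb"))
for n in S:
    c=S[n];f=cv2.cvtColor(c["frame"],cv2.COLOR_BGR2HSV);m=(f[...,0]>5)&(f[...,0]<22)&(f[...,1]>140)&(f[...,2]>90)
    v,u=np.nonzero(m);K=c["mtx"];Rc=cv2.Rodrigues(np.array(c["rvec"]))[0];t=np.array(c["tvec"]).ravel()
    r=np.c_[(u-K[0,2])/K[0,0],(v-K[1,2])/K[1,1],np.ones(len(u))]@Rc;o=-Rc.T@t
    P=o+r*((.158-o[2])/r[:,2])[:,None];d=P[:,:2]-O;q=np.c_[d@XR,d@YR];k=(q[:,0]>-.01)&(q[:,0]<.025)&(abs(q[:,1])<.1)
    print(n,k.sum(),"x",q[k,0].min(),q[k,0].max(),"y",np.percentile(q[k,1],[0,10,50,90,100]).round(4))
z=inrail()[2]
for i in range(6):
    f=F();e=f[2]-1.5;print("press",round(z,5),f.round(2))
    if abs(e)<1: break
    z+=np.clip(1e-4*e,-4e-4,4e-4);go(tcp(-.0265,.085,z),RR,rate=.02)
print(inrail())
E
```

```text
scene 3 x 0.01707918287726054 0.018045737314582613 y [-0.0286 -0.0263 -0.0172 -0.0153 -0.0148]
side 10 x 0.009148429601532037 0.01600202269815287 y [-0.0409 -0.0408 -0.0269 -0.0198 -0.0197]
press 0.06285 [-0.23 -0.51  4.87]
press 0.06319 [-0.05  0.08 -0.63]
press 0.06298 [-0.18  0.12  0.14]
press 0.06284 [-0.72 -0.19  1.36]
[-0.02653583  0.08503969  0.06296103]
```

```bash
cat > slide.py <<'E'
from h import *
import sys
y1=float(sys.argv[1]);step=float(sys.argv[2])
p=inrail();x=-.0265;y=p[1];z=.06284 if len(sys.argv)<4 else float(sys.argv[3])
z0=z
while y>y1+1e-6:
    y=max(y-step,y1)
    go(tcp(x,y,z),RR,rate=.03);f=F(4)
    fx,fy=f[:2]@XR,f[:2]@YR;m=inrail()
    print("y %.4f x %.4f z %.5f cmd z %.5f F %.1f %.1f %.1f"%(m[1],m[0],m[2],z,fx,fy,f[2]))
    if abs(fx)>2.5: x+=.0003*np.sign(fx)
    if fy>4.5: print("y resist");break
    e=f[2]-1.5
    z+=np.clip(1e-4*e,-3e-4,3e-4)
    if m[2]<z0-.0012: print("dropping");break
st()
E
python3 slide.py .022 .007
```

```text
y 0.0777 x -0.0264 z 0.06294 cmd z 0.06284 F -0.0 -0.4 1.1
y 0.0707 x -0.0264 z 0.06291 cmd z 0.06280 F 0.0 0.3 3.0
y 0.0636 x -0.0264 z 0.06289 cmd z 0.06295 F 0.2 -0.3 2.2
y 0.0566 x -0.0264 z 0.06292 cmd z 0.06303 F -0.2 -0.4 1.9
y 0.0495 x -0.0264 z 0.06292 cmd z 0.06306 F -0.2 -0.2 0.9
y 0.0426 x -0.0264 z 0.06295 cmd z 0.06300 F -0.1 -0.8 0.4
y 0.0357 x -0.0264 z 0.06292 cmd z 0.06289 F -0.6 -0.4 1.4
y 0.0287 x -0.0264 z 0.06290 cmd z 0.06289 F -0.2 -0.2 1.2
y 0.0217 x -0.0264 z 0.06289 cmd z 0.06286 F -0.5 -0.7 0.8
y 0.0217 x -0.0264 z 0.06286 cmd z 0.06279 F -0.5 -1.8 2.7
 [0.5985 0.0988 0.3719] F [-1.3  -0.87  3.2 ] w 0.0097 t 18.59
```

```bash
python3 slide.py -.045 .0015 .0628
```

```text
y 0.0205 x -0.0266 z 0.06287 cmd z 0.06280 F -0.1 1.2 2.2
y 0.0189 x -0.0266 z 0.06285 cmd z 0.06287 F 0.2 2.4 1.1
y 0.0172 x -0.0265 z 0.06280 cmd z 0.06283 F -0.3 1.9 1.3
y 0.0156 x -0.0265 z 0.06280 cmd z 0.06281 F -0.3 1.4 1.2
y 0.0141 x -0.0265 z 0.06275 cmd z 0.06277 F -0.3 1.0 1.4
y 0.0126 x -0.0265 z 0.06273 cmd z 0.06277 F 0.1 1.0 0.7
y 0.0111 x -0.0265 z 0.06267 cmd z 0.06268 F -0.9 0.5 0.8
y 0.0094 x -0.0264 z 0.06249 cmd z 0.06261 F 0.0 0.7 0.6
y 0.0078 x -0.0265 z 0.06205 cmd z 0.06252 F 0.1 -0.6 -2.4
y 0.0066 x -0.0265 z 0.06208 cmd z 0.06222 F -0.1 0.2 -2.2
y 0.0052 x -0.0265 z 0.06191 cmd z 0.06192 F -0.4 -0.2 -2.3
y 0.0037 x -0.0265 z 0.06159 cmd z 0.06162 F -0.3 -0.6 -2.4
dropping
 [0.5946 0.0812 0.3706] F [-0.51  0.94 -2.48] w 0.0099 t 21.99
```

```bash
python3 - <<'E'
from h import *
y=inrail()[1]
h=go(tcp(-.0265,y,.0505),RR,rate=.015,stop_force=3);print(h,inrail().round(5),F().round(2),"rail fy",(F()[:2]@YR).round(2));st()
E
```

```text
True [-0.02654  0.00368  0.05284] [-0.76  0.06  5.19] rail fy -0.37
 [0.5945 0.0812 0.3618] F [-0.5  -0.55  4.45] w 0.0095 t 22.68
```

The hook dropped 10 mm to the pocket floor with no sideways force. Next I'll ease off, release and retreat.

```bash
python3 - <<'E'
from h import *
import pickle
x,y,z=inrail()
for i in range(4):
    f=F();print(f.round(2))
    if f[2]<0.5: break
    z+=1.2e-4;go(tcp(-.0265,y,z),RR,rate=.02)
arm.open_jaws();st("open")
p=current_tool_pos();go((p[0],p[1],p[2]+.05),RR,rate=.06);st()
go((p[0],p[1],.50),RR,rate=.15);arm.hold(.3);st("up")
S={n:cam(n) for n in("scene","side")};pickle.dump(S,open("s4.pkl","wb"))
T=np.array(current_tool_pos());R=np.array(current_orientation());w=cam("wrist")
a=cv2.resize(S["scene"]["frame"][150:260,185:325],(420,330),interpolation=cv2.INTER_CUBIC);b=cv2.resize(S["side"]["frame"][150:270,240:340],(275,330),interpolation=cv2.INTER_CUBIC)
cv2.imwrite("pics/end.png",np.vstack([np.hstack([a,b]),cv2.resize(w["frame"][100:260,130:430],(695,265) if 0 else (495,264)) if 0 else cv2.copyMakeBorder(cv2.resize(w["frame"][90:250,150:410],(429,264),interpolation=cv2.INTER_CUBIC),0,0,0,695-429,cv2.BORDER_CONSTANT)]))
c=S["scene"];W=cloud(c);d=W[...,:2]-O;X=d@XR;Y=d@YR
m=blue(c["frame"])&(X>-.03)&(X<.03)&(abs(Y)<.06)&(W[...,2]>.165);print("tab",m.sum(),np.median(X[m]),np.median(Y[m]),"z",np.percentile(W[m][:,2],[5,95]).round(4))
m=(X>-.06)&(X<-.002)&(abs(Y-.004)<.05)&(W[...,2]>.04)&(W[...,2]<.095);print("basket",m.sum(),"y",np.percentile(Y[m],[2,98]).round(4),"z",np.percentile(W[m][:,2],[2,98]).round(4))
f=cv2.cvtColor(w["frame"],cv2.COLOR_BGR2HSV);m=(f[...,0]>5)&(f[...,0]<20)&(f[...,1]>140)&(f[...,2]>90);v,u=np.nonzero(m)
P=wristpts(w,np.c_[u,v],T,R,.158);q=np.c_[(P[:,:2]-O)@XR,(P[:,:2]-O)@YR];k=(q[:,0]>-.01)&(q[:,0]<.03)&(abs(q[:,1])<.1);print("stop wrist",k.sum(),q[k].min(0) if k.any() else"",q[k].max(0) if k.any() else "")
E
```

```text
[-0.9  -0.28  5.12]
[-0.11  0.23  0.32]
open [0.5946 0.0812 0.3619] F [ 0.05  0.66 -0.31] w 0.087 t 24.43
 [0.5945 0.0811 0.4115] F [-0.04  0.67  0.65] w 0.0869 t 25.41
up [0.5945 0.0811 0.4994] F [-0.65 -0.23 -0.04] w 0.0871 t 26.44
tab 134 -0.00812352604444851 0.0032540312816087763 z [0.1784 0.2101]
basket 549 y [-0.0371  0.0444] z [0.0524 0.0864]
stop wrist 110 [ 0.00431253 -0.0266233 ] [ 0.01369521 -0.00744632]
```

View pics/end.png

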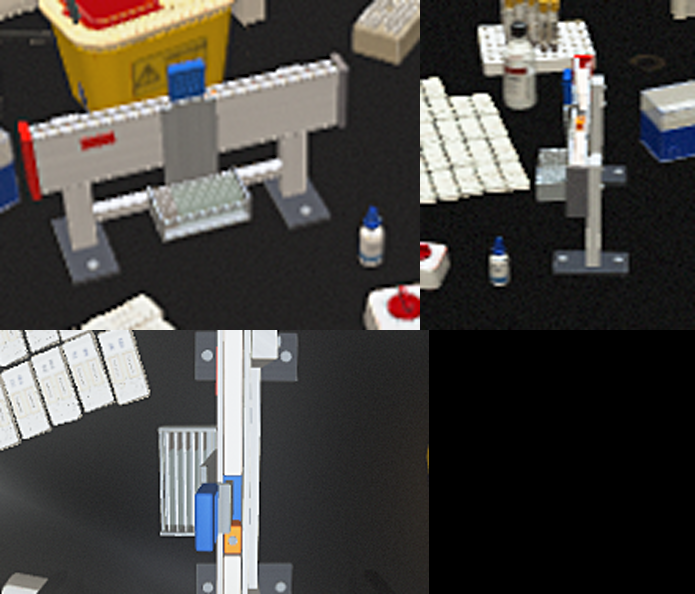

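The picture shows the carrier hanging upright on the lip with its hook in the blue pocket and the orange stop directly beside it. The gripper is clear and the bystanders look undisturbed.

```bash
python3 -c "
from h import *
arm.finish_job();st('done')"
```

```text
the job is handed in; nothing more can be done
the job is handed in; nothing more can be done
```

The carrier is seated in the pocket in front of the orange stop, released, and the job is handed in. The robot was clear of everything at about 26 s of the 70 s allowed.

- **Pick and hook on:** I gripped the blue tab and lifted the carrier, about 2.2 N. I lined up the plate and lip by camera to within about 0.1 mm of target. The hook reached the channel floor at the predicted height; contact peaked at about 7 N.
- **Slide and drop:** I slid it with about 4 N of pressure, up to about 5.5 N at times. The hook began to drop near rail y = +8 mm. At y = +4 mm I lowered it 10 mm to the pocket floor, with no noticeable sideways force.
- **Last checks after release:**
  - The basket underside was at about 52 mm and the tab top at about 210 mm, against 53 and 209 expected when fully seated.
  - The wrist camera put the stop at y = −7 to −27 mm, against the hook's end. The slide and the drop suggest its face is at about −9 mm, so it agrees to within about 2 mm.
  - The timer, bottle and dropper look undisturbed in the pictures. The pipette was outside the final crop, but the arm went nowhere near it after the lift.
- **Disagreements:**
  - The scene camera read about 2 to 2.5 mm too deep against the known tool pose, and I corrected for that.
  - My early camera guess for the pocket's middle (about −6 mm) was roughly 10 mm off from where I felt it (about +5 mm). I trusted the feel, and the last wrist picture confirmed it.

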